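# Fetch the blue toner from behind the tall bottles

## Robot

A 6-joint arm with a two-finger parallel gripper is mounted at the origin on a cart in front of the work surface, level with it; the furniture and walls round the work are solid. World frame = base frame: x ahead of the robot, y to its left, z up, the work surface at z = 0. Lengths are in mm, angles in degrees, forces in N, time in s.
With the tool pointing down it reaches from about 325 to 775 mm from the base axis. Payload 5.5 kg.
Tool frame: the origin (TCP) lies on the front face of the gripper's body, between the roots of the fingers; the fingertips stand 80 mm ahead of it and the grasp point (between the pads) lies 61 mm ahead of it; z points along the fingers, y is the line along which they close (so a half turn about z gives the same grasp; the last joint's range is limited). The gripper opens to 88 mm and grips with 3 to 60 N. Pads are 20 mm wide; open, the fingers measure 115 mm over their backs; the gripper's body (75 mm by 178 mm) begins 61 mm behind the grasp point.
Start: joints at [67.569, 5.22, 70.514, -0, 104.267, -3.249], TCP at [197.153, 566.699, 302.631] pointing down, gripper open.
Joint ranges: [-164.24, 164.24], [-49.07, 125.15], [9.68, 141.18], [-86.29, 266.29], [3.28, 154.24], [-151.56, 151.56]. Speed limits (degrees/s): [147.25, 147.25, 172.46, 180, 180, 180].

## Interface

Orientations are given as a 3x3 rotation matrix whose columns are the frame's x, y, z axes.
In Python, from bench import * gives the robot as it stands.
- The arm moves only by the tool servo_tool, never from a script. Its argument "rows" is a list that holds one entry, the list of rows, each a list of 7 numbers: the opening, from 0 (shut) to 1 (fully open), then the shift along the tool's x, y, z in units of 30 mm (1.0 is 30 mm), then the turn, a rotation vector about the tool's x, y, z in units of 6 degrees (1.0 is 6 degrees). A call has 1 to 8 rows; each row shifts and turns the commanded pose from where the row before left it, along the tool's axes as they then stand; what a row does not reach is not made up. A row lasts 1/8 s, in which the tool goes at most 62.5 mm and 10.7 degrees, less where a joint would pass 70% of its speed; a pose out of reach is approached as far as the arm can. A call is refused whole if a number of a shift passes 1 or a number of a turn 1, either way. A call with a gripper value outside its range is refused whole. The fingers move at their own pace and stop on an object; "squeeze" is the grip in N (left out, the last holds). Time passes only in rows, so rows that do not move let the fingers close. It gives the time, the measured TCP pose, the force, the opening and the grip force at its end, in the units of the state.
- observe(): the state, without advancing time (a new reading comes with each control period).
- snapshot(name): name is "scene" or "top" or "wrist"; returns a dict with "img" (400x640x3 uint8, blue, green, red), "fx", "fy", "cx", "cy" (pixels), "R" (3x3) and "t" (3): a world point X has camera coordinates R X + t; the wrist camera has in their place "T_tool_cam" (4x4, takes a point from camera to tool coordinates, whose origin is the TCP and whose axes are the flange's). Camera axes: x right, y down, z forward; pixel columns grow to the right and rows downward; lengths in mm; the calibration is good to about 2 mm. A picture is of the moment at which its call begins: read the wrist's pose just before it. There is no depth.
- hand_in(): hands the job in; it is judged then, once.
Trained networks look in a picture, given as the dict that the camera call returned (one of the last four; its "shot" number tells which), for a name from the list of things; names that differ only in an ending like _2 or _b are one class to them, and where a whole thing is asked for, a point or a joint stands for the part that bears it (a point fixed in the world has none). Each returns a list of dicts, best first, with "score" (0 to 1); they miss things now and then, are a little off and sometimes report something else, mostly with a low value. They report only what shows in the picture. A call takes as long as a camera call. They do not tell look-alikes from the thing itself.
- recognise(picture, target): "rect" ([left, top, right, bottom] in pixels, round what is visible of it).
- outline_of(picture, target): "mask" (400x640 bool, what is visible of it) and "rect" ([left, top, right, bottom] in pixels, round what is visible of it).
- spot_point(picture, target): "centre" ([column, row] in pixels: a listed point, or the origin of a listed thing).
The state is a dict: "time_s": time; "qpos": joint angles; "dq": joint speeds; "joint_torque": joint torques, N m; "position": TCP position; "tcp_rot": TCP orientation; "contact_force": force on the tool from outside, world axes, zero at the start; "moment": the same for the moment, N m; "gripper_width": finger opening in mm; "grasp_force": force on a finger pad.
Only numpy, scipy, OpenCV 4.12 (cv2) and the standard library are available. Lean on these libraries where they do the work, as an engineer would, in place of code of your own. Each camera call takes 0.05 s, during which the arm holds its last target. There are 200 camera calls.

## Task

The small blue toner at the back of the aluminium tray cannot be got at: move the two tall bottles in front of it onto the black rubber mat, then stand the blue toner on the middle of the round cork disc, wholly on it. After that, put each tall bottle back on the tray in the place where it stood. Keep everything upright and leave the yellow and the red toner where they stand.

Things in the scene. Friction and masses are not known exactly. Their poses are not given: they have to be found in the camera images.
- tray: fixed aluminium tray, 170 mm deep (its x), 230 mm wide (its y), floor 4 mm over the worktop, lip 12 mm high; origin under its centre. Tall bottles on two large rings at tray x -20, y +42 and -42 mm (either way round); toners behind on small rings at x +34 mm: blue at y 0, yellow and red at y +82 and -82 mm (either way round). Places vary by 1 mm.
- mat: fixed black rubber mat, the side area, 120 mm (its x) by 200 mm (its y), 3 mm thick; origin at the centre of its underside. Room for both tall bottles side by side along its y.
- disc: fixed round cork disc, 72 mm across, 6 mm thick; origin at the centre of its underside. The mat and the disc may lie either way round.
- dark_bottle: loose tall dark-brown squeeze bottle, 71 mm across, body to 172 mm, then a round brown cap 53 mm across from 172 to 194 mm with a short slim nozzle up to 208 mm; about 0.2 kg. Origin at the centre of its underside, z up along the bottle. Grasp it from above round the cap.
- white_bottle: loose tall white squeeze bottle with red runs at the shoulder and no nozzle, 66 mm across, body to 162 mm, then a round cap 49 mm across from 162 to 184 mm; it stands about 2 degrees off plumb; about 0.12 kg. Origin at the centre of its underside, z up along the bottle. Grasp it from above round the cap.
- blue_toner: loose small dropper bottle with blue bands and a black dropper cap, round body 41 mm across up to 84 mm, 110 mm tall with the slimmer cap; about 0.09 kg. Origin at the centre of its underside, z up along the bottle. Grasp round the body, about 55 mm above its foot.
- yellow_toner: loose small dropper bottle with yellow bands, 42 mm across, 114 mm tall, stays where it is. Origin at the centre of its underside, z up along the bottle. 
- red_toner: loose small dropper bottle with red bands, 42 mm across, 106 mm tall, stays where it is. Origin at the centre of its underside, z up along the bottle. 
Not all that is in view belongs to the job. What is shaped like the dark_bottle but green is not meant.

How it is judged (in metres and radians):
On the way, in this order (a step that is already met when the one before it is completed fails the run):
1. both tall bottles stand released on the rubber mat, the blue toner still in its place (x of dark_bottle in the frame of mat between -0.055 and 0.055 m and y of dark_bottle in the frame of mat between -0.095 and 0.095 m and height (world z) of each of dark_bottle, white_bottle below 0.008 m and angle between each of dark_bottle, white_bottle, dark_bottle, white_bottle's own z axis and vertical below 0.14 rad and x of white_bottle in the frame of mat between -0.055 and 0.055 m and y of white_bottle in the frame of mat between -0.095 and 0.095 m and linear speed of each of dark_bottle, white_bottle below 0.02 m/s and contact force between the fingers and dark_bottle below 0.1 N and contact force between the fingers and white_bottle below 0.1 N and distance of blue_toner from where it was at the start of the episode below 0.015 m), for 0.2 s.
2. the blue toner stands released on the cork disc while both tall bottles are still on the mat (horizontal distance between blue_toner and disc below 0.015 m and height (world z) of blue_toner between 0.003 and 0.011 m and angle between each of blue_toner, dark_bottle, white_bottle's own z axis and vertical below 0.14 rad and linear speed of blue_toner below 0.02 m/s and contact force between the fingers and blue_toner below 0.1 N and x of dark_bottle in the frame of mat between -0.055 and 0.055 m and y of dark_bottle in the frame of mat between -0.095 and 0.095 m and height (world z) of each of dark_bottle, white_bottle below 0.008 m and x of white_bottle in the frame of mat between -0.055 and 0.055 m and y of white_bottle in the frame of mat between -0.095 and 0.095 m), for 0.2 s.
At the end, for the whole second after the job is handed in: The blue toner stands upright on the cork disc, its centre within 15 mm of the disc's; both tall bottles stand upright on the tray, each within 13 mm of where it stood at the start; the yellow and red toners are within 15 mm of their places; all released and at rest (horizontal distance between blue_toner and disc below 0.015 m and height (world z) of blue_toner between 0.003 and 0.011 m and angle between each of blue_toner, dark_bottle, white_bottle, yellow_toner, red_toner's own z axis and vertical below 0.14 rad and linear speed of each of blue_toner, dark_bottle, white_bottle below 0.02 m/s and contact force between the fingers and blue_toner below 0.1 N and angular speed of each of blue_toner, dark_bottle, white_bottle below 0.3 rad/s and distance of each of dark_bottle, white_bottle from where it was at the start of the episode below 0.013 m and contact force between the fingers and dark_bottle below 0.1 N and contact force between the fingers and white_bottle below 0.1 N and distance of each of yellow_toner, red_toner from where it was at the start of the episode below 0.015 m); the robot touches nothing.
It fails at once if a tall bottle or the blue toner is tipped by more than about 35 degrees (angle between any of dark_bottle, white_bottle, blue_toner's own z axis and vertical above 0.6 rad).
It fails at once if the yellow or the red toner is pushed away (over 25 mm) or tipped (distance of any of yellow_toner, red_toner from where it was at the start of the episode above 0.025 m or angle between any of yellow_toner, red_toner's own z axis and vertical above 0.4 rad).
It also fails if it takes over 120 s, if anything falls off the work surface, if the arm or the gripper's body presses on something with over 40 N, if the wrist force passes 120 N, or if a joint passes its speed limit or range.

## Working session

There is one attempt and no reset: what is moved stays moved. The work goes in short steps, Python scripts to look and compute and a tool call to move; the robot and the scene stay as the last step left them, time stands still between calls to the robot, and variables do not carry over. Pictures are saved under pics/ and viewed, at most 16 in all, crops included, and the job is handed in when it is done.

Besides the shell and the picture viewer there is one more tool, called after "Emit:" as name(argument=value, ...), one argument or row to a line, values as JSON. servo_tool: Moves the arm, as the interface text tells. Its arguments: {"type":"object","properties":{"rows":{"type":"array"},"squeeze":{"type":"number"}},"required":["rows"]}

```bash
mkdir -p pics; cat > h.py <<'E'
from bench import *
import numpy as np, cv2
def ray(p,uv):
    d=np.array([(uv[0]-p["cx"])/p["fx"],(uv[1]-p["cy"])/p["fy"],1.0]);R=np.array(p["R"]);t=np.array(p["t"]).ravel()
    return -R.T@t, R.T@d
def at(p,uv,z):
    o,d=ray(p,uv); return (o+d*(z-o[2])/d[2])
def proj(p,X):
    c=np.array(p["R"])@np.array(X,float)+np.array(p["t"]).ravel(); return np.array([p["fx"]*c[0]/c[2]+p["cx"],p["fy"]*c[1]/c[2]+p["cy"]])
E
python3 - <<'E'
from h import *
Z=dict(tray=0,mat=0,disc=0,dark_bottle=4,white_bottle=4,blue_toner=4,yellow_toner=4,red_toner=4)
for n in("scene","top"):
    p=snapshot(n); cv2.imwrite(f"pics/{n}.png",p["img"])
    print(n,"cam at",-np.array(p["R"]).T@np.array(p["t"]).ravel())
    for k,z in Z.items():
        s=spot_point(p,k); r=recognise(p,k)
        print(k,[(np.round(a["centre"]).tolist(),round(a["score"],2),at(p,a["centre"],z).round(0)[:2].tolist()) for a in s[:3]],[np.round(b["rect"]).tolist() for b in r[:2]])
print(observe())
E
```

```text
scene cam at [288.67225814 835.59252075 971.58875374]
tray [] [[274.0, 213.0, 373.0, 310.0]]
mat [([385.0, 137.0], 0.6, [446.0, -308.0])] [[362.0, 115.0, 407.0, 160.0]]
disc [([376.0, 188.0], 0.87, [425.0, -91.0])] [[364.0, 176.0, 384.0, 197.0]]
dark_bottle [([257.0, 256.0], 0.78, [656.0, 213.0]), ([343.0, 247.0], 0.65, [461.0, 130.0])] [[235.0, 195.0, 272.0, 266.0]]
white_bottle [([329.0, 274.0], 0.91, [472.0, 216.0]), ([342.0, 242.0], 0.22, [468.0, 118.0])] [[311.0, 216.0, 343.0, 285.0]]
blue_toner [([313.0, 251.0], 0.64, [528.0, 163.0])] [[303.0, 222.0, 316.0, 258.0]]
yellow_toner [([327.0, 230.0], 0.66, [513.0, 90.0])] [[317.0, 200.0, 328.0, 217.0]]
red_toner [([297.0, 277.0], 0.76, [541.0, 245.0])] [[286.0, 250.0, 309.0, 288.0]]
top cam at [-120.37947975 -185.18437571  913.74085254]
tray [([262.0, 208.0], 0.76, [491.0, 172.0])] [[209.0, 191.0, 314.0, 242.0]]
mat [([431.0, 271.0], 0.9, [442.0, -312.0])] [[390.0, 241.0, 476.0, 300.0]]
disc [([342.0, 250.0], 0.9, [433.0, -81.0])] [[331.0, 238.0, 357.0, 263.0]]
dark_bottle [([271.0, 163.0], 0.85, [658.0, 211.0]), ([272.0, 217.0], 0.
[... 433 characters left out ...]
4266700e+02, -3.25048708e+00]), 'dq': array([-0.03323659,  0.05409348, -0.10390071,  0.10118628,  0.03921101,
        0.02909194]), 'joint_torque': array([ 9.74656432e-04, -4.46184897e+01, -4.06496894e+01,  6.99590868e-02,
        1.96569390e-02, -2.07779914e-05]), 'position': array([197.14076097, 566.69143705, 302.61136245]), 'tcp_rot': array([[-9.44491470e-01,  3.28535937e-01, -2.88551914e-05],
       [ 3.28535938e-01,  9.44491470e-01, -3.17336604e-05],
       [ 1.68278343e-05, -3.94521390e-05, -9.99999999e-01]]), 'contact_force': array([ 0.29073966, -0.04391797, -0.13249363]), 'moment': array([-0.03156908, -0.01444651,  0.03664997]), 'grasp_force': 0.0, 'gripper_width': 88.34614840319557}
```

View pics/scene.png

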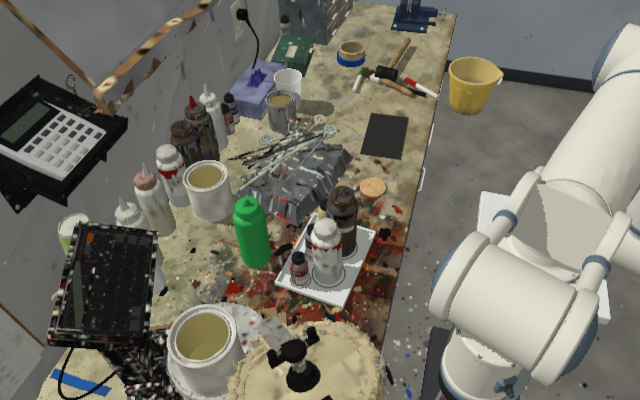

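View pics/top.png

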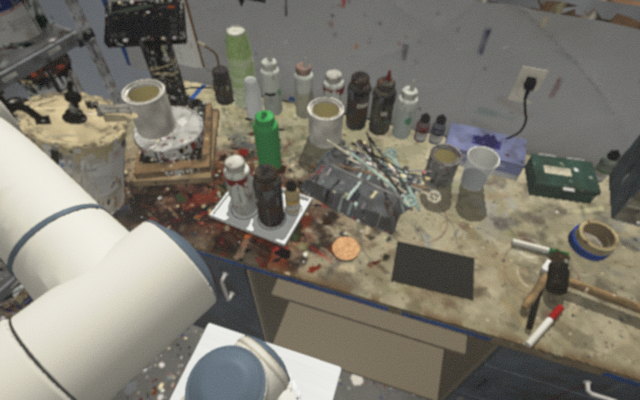

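The scene view shows the tray with the white bottle (328,250), the dark one behind it (343,215) and the red toner (298,268). The disc is at (373,187) and the mat at (385,137). The green look-alike (253,232) stands behind the tray. The top view agrees: dark (270,195), white (238,187), disc (345,249), mat (433,270).

```bash
cat >> h.py <<'E'
from scipy.optimize import minimize
def mask(p,k):
    m=outline_of(p,k); return m[0]["mask"] if m else None
def flat(p,m,z):
    c=max(cv2.findContours(m.astype(np.uint8),0,1)[0],key=cv2.contourArea)[:,0]
    return np.float32([at(p,u,z)[:2] for u in c])
def sil(p,xy,parts,z0):
    a=np.linspace(0,2*np.pi,40); M=np.zeros(p["img"].shape[:2],np.uint8)
    for r,h0,h1 in parts:
        q=np.array([proj(p,[xy[0]+r*np.cos(t),xy[1]+r*np.sin(t),z0+h]) for t in a for h in(h0,h1)])
        cv2.fillConvexPoly(M,cv2.convexHull(np.int32(np.round(q*16)).reshape(-1,1,2)),1,shift=4)
    return M>0
S=dict(dark_bottle=[(35.5,0,172),(26.5,172,194)],white_bottle=[(33,0,162),(24.5,162,184)],blue_toner=[(20.5,0,84)],yellow_toner=[(21,0,86)],red_toner=[(21,0,80)])
def fit(ps,ms,k,xy,z0=4):
    f=lambda v:-sum((sil(p,v,S[k],z0)&m).sum()/(sil(p,v,S[k],z0)|m).sum() for p,m in zip(ps,ms))
    r=minimize(f,xy,method="Nelder-Mead",options=dict(initial_simplex=np.array(xy)+[[0,0],[15,0],[0,15]],xatol=.3)); return r.x.round(1),round(-r.fun/len(ps),3)
E
python3 - <<'E'
from h import *
ps=[snapshot("scene"),snapshot("top")]
for k,xy in dict(dark_bottle=(465,130),white_bottle=(473,217)).items():
    ms=[mask(p,k) for p in ps]
    for i in (0,1):
        try: print(k,i,fit(ps[i:i+1],ms[i:i+1],k,xy))
        except Exception as e: print(k,i,e)
    try: print(k,fit(ps,ms,k,xy))
    except Exception as e: print(e)
for p in ps:
    for k,z in(("mat",3),("disc",6),("tray",12)):
        m=mask(p,k)
        if m is not None: print(k,m.sum(),cv2.minAreaRect(flat(p,m,z)))
w=snapshot("wrist"); print(np.round(w["T_tool_cam"],3),w["fx"],w["fy"],w["cx"],w["cy"])
E
```

```text
dark_bottle 0 (array([466.6, 125.5]), np.float64(0.727))
dark_bottle 1 (array([662.7, 216.6]), np.float64(0.824))
dark_bottle (array([466.8, 125.4]), np.float64(0.369))
white_bottle 0 (array([478.9, 213.6]), np.float64(0.871))
white_bottle 1 (array([475. , 215.8]), np.float64(0.929))
white_bottle (array([477.9, 217.3]), np.float64(0.901))
mat 1655 ((447.4187316894531, -317.3515319824219), (123.5148696899414, 200.5960693359375), 5.001672744750977)
disc 429 ((436.2625427246094, -89.45809173583984), (73.89059448242188, 71.56803131103516), 68.66663360595703)
tray 2554 ((488.79296875, 173.7407684326172), (235.44654846191406, 171.84109497070312), 83.31244659423828)
mat 3452 ((447.97137451171875, -315.895263671875), (127.49497985839844, 203.08590698242188), 2.6024763584136963)
disc 518 ((435.5657653808594, -88.24150085449219), (70.35283660888672, 65.56428527832031), 16.650428771972656)
tray 1815 ((486.6485900878906, 168.48452758789062), (233.36802673339844, 174.3170623779297), 83.44666290283203)
[[ 1.0000e-03 -9.6800e-01 -2.5000e-01  6.7521e+01]
 [ 1.0000e+00  1.0000e-03  0.0000e+00  7.0000e-02]
 [-0.0000e+00 -2.5000e-01  9.6800e-01 -8.1353e+01]
 [ 0.0000e+00  0.0000e+00  0.0000e+00  1.0000e+00]] 306.9117823059346 306.9117823059346 319.9421501932833 202.0022774990792
```

Emit:
servo_tool(
  rows=[
    [[1,0,0,-0.5,0,0,1],[1,0,0,-0.5,0,0,1],[1,0,0,-0.5,0,0,1],[1,0,0,-0.5,0,0,1],[1,0,0,-0.5,0,0,1],[1,0,0,-0.5,0,0,1],[1,0,0,-0.5,0,0,1],[1,0,0,-0.5,0,0,1]],
  ],
)

```text
time_s: 3.35
position: [197.1, 566.7, 423.2]
tcp_rot: [[-0.385, 0.923, 0.0], [0.923, 0.385, 0.0], [0.0, 0.0, -1.0]]
contact_force: [-0.5, -0.4, 0.2]
gripper_width: 87.8
grasp_force: 0.0
```

Emit:
servo_tool(
  rows=[
    [[1,0,0,0,0,0,1],[1,0,0,0,0,0,1],[1,0,0,0,0,0,1],[1,0,0,0,0,0,1],[1,0,0,0,0,0,0.9],[1,-0.95,0.74,0,0,0,0],[1,-0.95,0.74,0,0,0,0],[1,-0.95,0.74,0,0,0,0]],
  ],
)

```text
time_s: 4.35
position: [253.9, 473.2, 422.7]
tcp_rot: [[0.114, 0.993, 0.0], [0.993, -0.114, 0.0], [0.0, 0.0, -1.0]]
contact_force: [0.8, -0.2, -0.2]
gripper_width: 87.6
grasp_force: 0.0
```

Emit:
servo_tool(
  rows=[
    [[1,-0.95,0.74,0,0,0,0],[1,-0.95,0.74,0,0,0,0],[1,-0.95,0.74,0,0,0,0],[1,-0.95,0.74,0,0,0,0],[1,-0.95,0.74,0,0,0,0],[1,-0.95,0.74,0,0,0,0],[1,-0.95,0.74,0,0,0,0],[1,-0.95,0.74,0,0,0,0]],
  ],
)

```text
time_s: 5.35
position: [404.2, 226.2, 422.8]
tcp_rot: [[0.115, 0.993, 0.0], [0.993, -0.115, 0.0], [0.0, 0.0, -1.0]]
contact_force: [0.4, 0.0, -0.2]
gripper_width: 87.8
grasp_force: 0.0
```

Emit:
servo_tool(
  rows=[
    [[1,-0.95,0.74,0,0,0,0],[1,-0.95,0.74,0,0,0,0],[1,0,0,0,0,0,0],[1,0,0,0,0,0,0]],
  ],
)

```text
time_s: 5.85
position: [441.2, 165.9, 422.8]
tcp_rot: [[0.115, 0.993, -0.0], [0.993, -0.115, 0.0], [0.0, -0.0, -1.0]]
contact_force: [0.2, 0.1, 0.8]
gripper_width: 87.8
grasp_force: 0.0
```

```bash
cat >> h.py <<'E'
def wrist():
    s=observe(); p=snapshot("wrist"); T=np.array(p["T_tool_cam"]); W=np.eye(4); W[:3,:3]=s["tcp_rot"]; W[:3,3]=s["position"]
    C=np.linalg.inv(W@T); p["R"]=C[:3,:3]; p["t"]=C[:3,3]; return p,s
def go(x,y,z,yaw):
    """shift in current tool axes (mm), turn about tool z (deg) to have tool y at world angle yaw, tool down"""
    s=observe(); R=np.array(s["tcp_rot"]); d=R.T@(np.array([x,y,z])-s["position"])
    cy=np.degrees(np.arctan2(R[1,1],R[0,1])); print("pos",np.round(s["position"],1),"yaw",round(cy,2),"tilt",np.round(R[:2,2],4),"shift/30",(d/30).round(3),"turn/6",round((cy-yaw)/6,3),"w",round(s["gripper_width"],1),"t",s["time_s"])
E
python3 - <<'E'
from h import *
p,s=wrist(); cv2.imwrite("pics/w1.png",p["img"])
go(464,130,330,-6.6)
for k,xy in dict(dark_bottle=(464,130),white_bottle=(474,216),blue_toner=(522,167),yellow_toner=(513,88),red_toner=(535,247)).items():
    a=spot_point(p,k)[:2]; print(k,[(np.round(b["centre"]).tolist(),round(b["score"],2),at(p,b["centre"],4).round(1)[:2].tolist()) for b in a])
    for o in outline_of(p,k)[:2]: print(fit([p],[o["mask"]],k,xy),o["rect"],o["score"])
m=mask(p,"tray")
if m is not None: print(cv2.minAreaRect(flat(p,m,12)))
E
```

```text
pos [441.  166.2 422.8] yaw -6.54 tilt [0.0001 0.0004] shift/30 [-1.112  0.899  3.094] turn/6 0.01 w 87.9 t 5.9
dark_bottle [([340.0, 187.0], 0.71, [471.2, 127.8]), ([449.0, 122.0], 0.63, [652.0, 211.4])]
(array([464., 130.]), np.float64(0.0)) [430.6, 87.4, 558.5, 151.8] 0.82
(array([467. , 133.4]), np.float64(0.892)) [315.4, 163.8, 375.1, 243.4] 0.74
white_bottle [([340.0, 132.0], 0.83, [478.8, 216.3]), ([348.0, 157.0], 0.32, [487.8, 174.5])]
(array([478.9, 219.8]), np.float64(0.92)) [318.9, 99.3, 380.3, 163.2] 0.7
blue_toner [([371.0, 158.0], 0.9, [524.9, 168.6])]
(array([524.5, 170.2]), np.float64(0.803)) [362.5, 147.0, 394.8, 178.8] 0.86
yellow_toner [([366.0, 206.0], 0.95, [511.0, 89.3])]
red_toner [([375.0, 107.0], 0.56, [537.9, 248.0])]
(array([531.8, 247.3]), np.float64(0.738)) [363.9, 90.8, 398.4, 121.9] 0.97
((492.0582275390625, 171.37179565429688), (230.49246215820312, 172.1019287109375), 83.68724822998047)
```

View pics/w1.png

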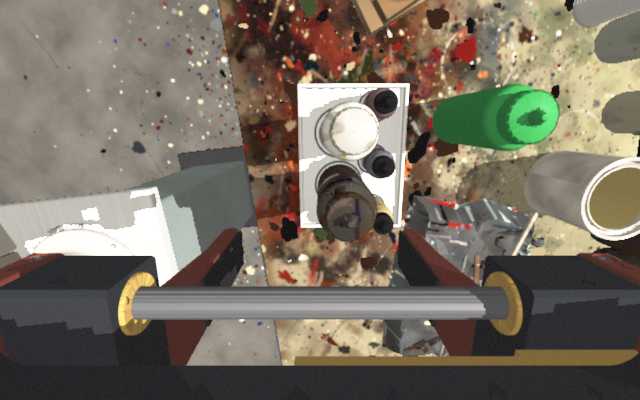

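The wrist view looks straight down on the tray: white cap near (351,130), dark bottle (345,208), blue toner cap (378,162), red (383,102) and yellow (381,220). The green look-alike is off at (500,118). The tray fit of (492,171) at -6.3° agrees with the bottle fits, so I'll pick the dark bottle first.

Emit:
servo_tool(
  rows=[
    [[1,-0.5,0.5,0.5,0,0,0],[1,-0.5,0.5,0.5,0,0,0],[1,0,0,0.9,0,0,0],[1,0,0,0.9,0,0,0],[1,0,0,0.9,0,0,0],[1,0,0,0.8,0,0,0],[1,0,0,0,0,0,0],[1,0,0,0,0,0,0]],
  ],
)

```text
time_s: 7.45
position: [467.9, 132.4, 288.8]
tcp_rot: [[0.115, 0.993, 0.001], [0.993, -0.115, 0.0], [0.0, 0.001, -1.0]]
contact_force: [-0.4, 0.8, 0.2]
gripper_width: 87.7
grasp_force: 0.0
```

```bash
python3 - <<'E'
from h import *
go(467,132.5,261,-6.5); print(observe()["qpos"].round(0))
p,s=wrist(); cv2.imwrite("pics/w2.png",p["img"])
E
```

```text
pos [467.9 132.4 288.8] yaw -6.58 tilt [0.0013 0.0003] shift/30 [ 0.001 -0.032  0.926] turn/6 -0.014 w 87.7 t 7.45
[ 12. -13.  89.   0. 104.  18.]
```

View pics/w2.png

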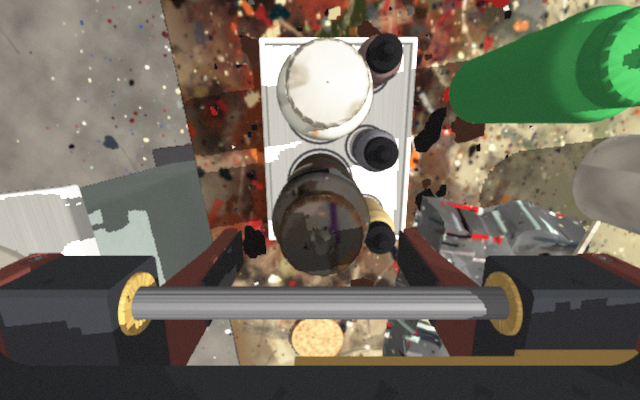

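The dark cap is centred between the fingers at about (320,227), and the white cap is at (327,78). I'll compute both cap centres at their heights.

```bash
python3 - <<'E'
from h import *
p,s=wrist()
for r,z,c in((26.5,198,(467,132)),(24.5,188,(478,216))):
    for k in (-10,-5,0,5,10): pass
    q=np.array([proj(p,[c[0]+r*np.cos(t),c[1]+r*np.sin(t),z]) for t in np.linspace(0,6.28,30)])
    print("expected cap rect",q.min(0).round(),q.max(0).round())
print(at(p,(320,227),198),at(p,(327,79),188))
E
```

```text
expected cap rect [273. 198.] [361. 281.]
expected cap rect [276.  45.] [363. 137.]
[469.61393743 140.38693359 198.        ] [483.02673039 222.85205132 188.        ]
```

Emit:
servo_tool(
  rows=[
    [[1,0.12,0.03,0.45,0,0,0],[1,0,0,0.48,0,0,0],[1,0,0,0,0,0,0],[0.4,0,0,0,0,0,0],[0.4,0,0,0,0,0,0],[0.4,0,0,0,0,0,0],[0.4,0,0,0,0,0,0],[0.4,0,0,0,0,0,0]],
  ],
  squeeze=25,
)

```text
time_s: 8.55
position: [469.2, 135.8, 260.0]
tcp_rot: [[0.115, 0.993, 0.001], [0.993, -0.115, 0.0], [0.0, 0.001, -1.0]]
contact_force: [-0.5, -0.2, 0.6]
gripper_width: 50.0
grasp_force: 25.0
```

Emit:
servo_tool(
  rows=[
    [[0.4,0,0,-0.3,0,0,0],[0.4,0,0,-0.3,0,0,0],[0.4,0,0,0,0,0,0],[0.4,0,0,0,0,0,0]],
  ],
)

```text
time_s: 9.05
position: [469.1, 135.8, 277.7]
tcp_rot: [[0.115, 0.993, -0.0], [0.993, -0.115, 0.0], [0.0, -0.0, -1.0]]
contact_force: [-0.4, 0.3, -2.3]
gripper_width: 50.7
grasp_force: 25.0
```

```bash
python3 - <<'E'
from h import *
p,s=wrist(); print(s["gripper_width"],s["grasp_force"],s["contact_force"],s["moment"],s["position"])
cv2.imwrite("pics/w3.png",p["img"])
E
```

```text
50.71743998642032 24.98891858384013 [-0.39027869  0.25908807 -2.29724401] [-0.09775265  0.1246524  -0.00672058] [469.05890018 135.81923781 277.71154024]
```

View pics/w3.png

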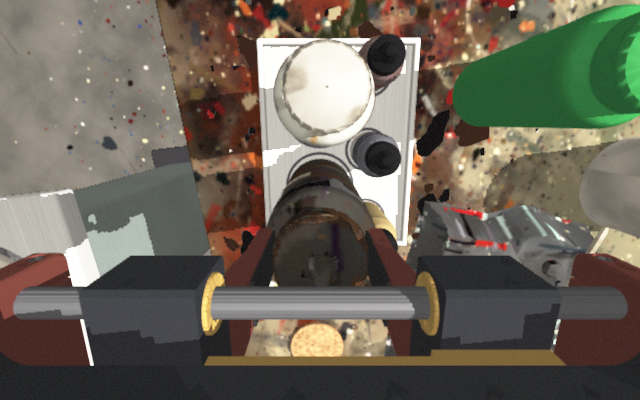

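Emit:
servo_tool(
  rows=[
    [[0.4,0,-0.3,-0.6,0,0,0],[0.4,0,-0.4,-0.6,0,0,0],[0.4,0,-0.3,-0.6,0,0,0],[0.4,-0.3,0,0,0,0,0],[0.4,-0.6,0,0,0,0,0],[0.4,-0.9,0.1,0,0,0,0],[0.4,-0.9,0.2,0,0,0,0],[0.4,-0.9,0.2,0,0,0,0]],
  ],
)

```text
time_s: 10.1
position: [441.6, 28.9, 331.2]
tcp_rot: [[0.115, 0.993, -0.0], [0.993, -0.115, -0.0], [-0.0, -0.0, -1.0]]
contact_force: [0.4, -0.5, -2.9]
gripper_width: 50.6
grasp_force: 25.0
```

Emit:
servo_tool(
  rows=[
    [[0.4,-0.9,0.2,0,0,0,0],[0.4,-0.9,0.2,0,0,0,0],[0.4,-0.9,0.2,0,0,0,0],[0.4,-0.9,0.2,0,0,0,0],[0.4,-0.9,0.2,0,0,0,0],[0.4,-0.9,0.2,0,0,0,0],[0.4,-0.9,0.2,0,0,0,0],[0.4,-0.9,0.2,0,0,0,0]],
  ],
)

```text
time_s: 11.1
position: [464.3, -191.3, 331.2]
tcp_rot: [[0.115, 0.993, -0.001], [0.993, -0.115, 0.0], [-0.0, -0.001, -1.0]]
contact_force: [0.5, 0.0, -0.8]
gripper_width: 50.4
grasp_force: 25.0
```

Emit:
servo_tool(
  rows=[
    [[0.4,-0.9,0.2,0,0,0,0],[0.4,-0.9,0,0,0,0,0],[0.4,-0.9,0,0,0,0,0],[0.4,-0.9,0,0,0,0,0],[0.4,-0.7,0,0,0,0,0],[0.4,-0.4,0,0,0,0,0],[0.4,0,0,0,0,0,0],[0.4,0,0,0,0,0,0]],
  ],
)

```text
time_s: 12.1
position: [454.7, -330.1, 331.8]
tcp_rot: [[0.114, 0.993, 0.0], [0.993, -0.114, 0.0], [0.0, 0.0, -1.0]]
contact_force: [-0.2, -0.0, -2.6]
gripper_width: 50.4
grasp_force: 25.0
```

```bash
python3 - <<'E'
from h import *
go(450.7,-366.5,259.5,-6.58); s=observe(); print(s["gripper_width"],s["qpos"].round(),s["contact_force"])
p=snapshot("top"); cv2.imwrite("pics/t2.png",cv2.resize(p["img"][120:340,300:540],None,fx=2.5,fy=2.5))
m=mask(p,"dark_bottle"); print(proj(p,[450,-366,74]),proj(p,[450,-366,268]))
E
```

```text
pos [ 454.7 -330.1  331.8] yaw -6.55 tilt [0.0001 0.0003] shift/30 [-1.222  0.007  2.411] turn/6 0.006 w 50.4 t 12.1
50.378700104978485 [-39.  -0.  73.   0. 107. -33.] [-0.1905006  -0.04178487 -2.60390291]
[461.6432884  259.53052952] [489.08318732 210.45170946]
```

View pics/t2.png

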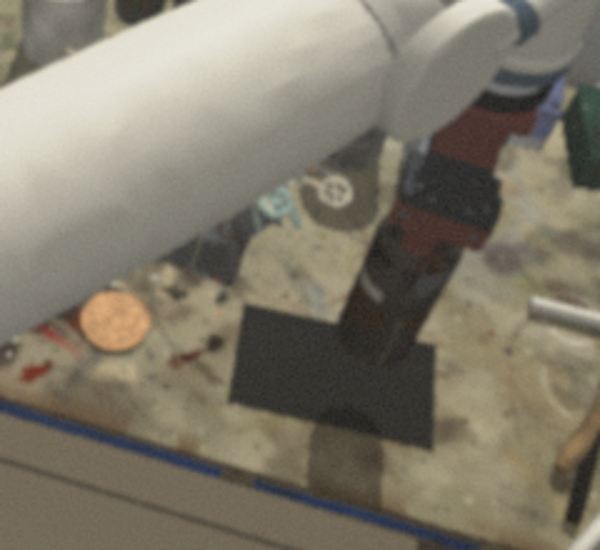

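The dark bottle hangs upright over the mat in the top view, with its foot near (380,345) in the crop. I'll shift it the last 37 mm and lower it gently.

Emit:
servo_tool(
  rows=[
    [[0.4,-0.6,0,0.3,0,0,0],[0.4,-0.6,0,0.5,0,0,0],[0.4,0,0,0.6,0,0,0],[0.4,0,0,0.4,0,0,0],[0.4,0,0,0.3,0,0,0],[0.4,0,0,0.2,0,0,0],[0.4,0,0,0,0,0,0],[0.4,0,0,0,0,0,0]],
  ],
)

```text
time_s: 13.2
position: [450.5, -366.3, 263.5]
tcp_rot: [[0.114, 0.993, 0.001], [0.993, -0.114, -0.001], [-0.001, 0.001, -1.0]]
contact_force: [-0.0, 0.2, -1.3]
gripper_width: 50.2
grasp_force: 25.0
```

Emit:
servo_tool(
  rows=[
    [[0.4,0,0,0.07,0,0,0],[0.4,0,0,0.05,0,0,0],[0.4,0,0,0,0,0,0],[0.4,0,0,0,0,0,0]],
  ],
)

```text
time_s: 13.7
position: [450.3, -366.4, 259.1]
tcp_rot: [[0.115, 0.993, -0.0], [0.993, -0.115, 0.0], [0.0, -0.0, -1.0]]
contact_force: [0.2, 0.0, -0.8]
gripper_width: 50.5
grasp_force: 25.0
```

Emit:
servo_tool(
  rows=[
    [[1,0,0,0,0,0,0],[1,0,0,0,0,0,0],[1,0,0,0,0,0,0],[1,0,0,-0.2,0,0,0],[1,0,0,-0.7,0,0,0],[1,0,0,-0.8,0,0,0],[1,0.4,0,-0.7,0,0,0],[1,0.9,0,0,0,0,0]],
  ],
)

```text
time_s: 14.7
position: [455.1, -327.4, 334.0]
tcp_rot: [[0.116, 0.993, 0.003], [0.993, -0.116, -0.002], [-0.002, 0.003, -1.0]]
contact_force: [0.9, -0.0, -0.4]
gripper_width: 87.9
grasp_force: 0.0
```

Emit:
servo_tool(
  rows=[
    [[1,1,0,0,0,0,0],[1,1,0,0,0,0,0],[1,1,0,0,0,0,0],[1,1,-0.1,0,0,0,0],[1,1,-0.1,0,0,0,0],[1,1,-0.1,0,0,0,0],[1,1,-0.1,0,0,0,0],[1,1,-0.1,0,0,0,0]],
  ],
)

```text
time_s: 15.7
position: [467.1, -85.9, 331.9]
tcp_rot: [[0.114, 0.993, 0.001], [0.993, -0.114, 0.0], [0.0, 0.001, -1.0]]
contact_force: [-0.5, 0.3, -0.1]
gripper_width: 87.8
grasp_force: 0.0
```

Emit:
servo_tool(
  rows=[
    [[1,1,-0.1,0,0,0,0],[1,1,-0.1,0,0,0,0],[1,1,-0.1,0,0,0,0],[1,1,-0.1,0,0,0,0],[1,1,-0.1,0,0,0,0],[1,1,-0.1,0,0,0,0],[1,1,-0.1,0,0,0,0],[1,1,-0.1,0,0,0,0]],
  ],
)

```text
time_s: 16.7
position: [470.5, 155.1, 331.9]
tcp_rot: [[0.114, 0.993, 0.001], [0.993, -0.114, 0.0], [0.0, 0.001, -1.0]]
contact_force: [0.0, 0.4, -0.4]
gripper_width: 87.6
grasp_force: 0.0
```

Emit:
servo_tool(
  rows=[
    [[1,0.9,0,0,0,0,0],[1,0,0,0,0,0,0],[1,0,0,0,0,0,0]],
  ],
)

```text
time_s: 17.08
position: [473.9, 180.3, 331.5]
tcp_rot: [[0.114, 0.993, 0.0], [0.993, -0.114, -0.0], [-0.0, 0.0, -1.0]]
contact_force: [0.4, -0.4, -0.7]
gripper_width: 88.1
grasp_force: 0.0
```

```bash
python3 - <<'E'
from h import *
go(480,219,250,-6.58)
p,s=wrist(); I=p["img"].copy()
for c,col in(((478,216),(0,0,255)),((480,219),(0,255,0))):
    q=np.array([proj(p,[c[0]+24.5*np.cos(t),c[1]+24.5*np.sin(t),188]) for t in np.linspace(0,6.28,40)])
    cv2.polylines(I,[np.int32(q).reshape(-1,1,2)],True,col,1)
cv2.imwrite("pics/w4.png",I)
for o in outline_of(p,"white_bottle")[:1]: print(fit([p],[o["mask"]],"white_bottle",(478,217)),o["rect"])
t=snapshot("top"); m=mask(t,"dark_bottle"); print(fit([t],[m],"dark_bottle",(450,-366),3) if m is not None else 0)
for o in outline_of(t,"dark_bottle"): print(o["rect"],o["score"])
print([ (b["score"],at(t,b["centre"],3)) for b in spot_point(t,"dark_bottle")])
E
```

```text
pos [473.9 180.3 331.5] yaw -6.57 tilt [ 0.0002 -0.0003] shift/30 [1.307 0.052 2.716] turn/6 0.002 w 88.1 t 17.075
(array([481.4, 219.9]), np.float64(0.876)) [286.9, 118.6, 364.1, 195.3]
(array([ 447.1, -369.2]), np.float64(0.916))
[442.8, 224.6, 493.2, 288.3] 0.72
[254.9, 111.0, 283.5, 175.7] 0.67
[(0.81, array([ 448.75733677, -371.5128293 ,    3.        ])), (0.6, array([644.20334288, 213.79921683,   3.        ]))]
```

View pics/w4.png

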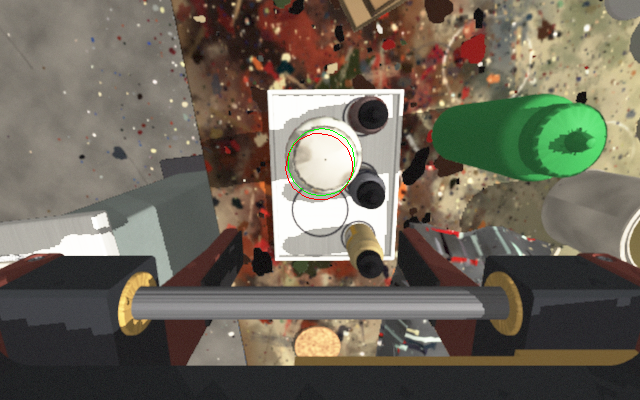

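The white cap's centre sits slightly above my overlay, matching the fit of about (481.5,220.5). The dark bottle's empty ring shows at (320,210) and can be used to check its return place. The dark bottle stands on the mat.

Emit:
servo_tool(
  rows=[
    [[1,0.7,0.05,0,0,0,0],[1,0.68,0.05,0.3,0,0,0],[1,0,0,0.8,0,0,0],[1,0,0,0.8,0,0,0],[1,0,0,0.5,0,0,0],[1,0,0,0.3,0,0,0],[1,0,0,0,0,0,0],[1,0,0,0,0,0,0]],
  ],
)

```text
time_s: 18.38
position: [482.2, 221.4, 251.2]
tcp_rot: [[0.115, 0.993, 0.002], [0.993, -0.115, 0.001], [0.001, 0.001, -1.0]]
contact_force: [0.5, -0.4, 0.2]
gripper_width: 87.8
grasp_force: 0.0
```

```bash
python3 - <<'E'
from h import *
go(481.5,221,250,-6.58)
p,s=wrist(); cv2.imwrite("pics/w5.png",p["img"])
print(observe()["contact_force"])
q=np.array([proj(p,[481.5+24.5*np.cos(t),221+24.5*np.sin(t),188]) for t in np.linspace(0,6.28,40)]); print(q.min(0),q.max(0))
E
```

```text
pos [482.2 221.4 251.2] yaw -6.59 tilt [0.0015 0.0006] shift/30 [-0.016 -0.022  0.039] turn/6 -0.001 w 87.8 t 18.375
[-0.07371948 -0.52202253  0.20807117]
[269.83551399 215.06154602] [365.43474044 303.28372102]
```

View pics/w5.png

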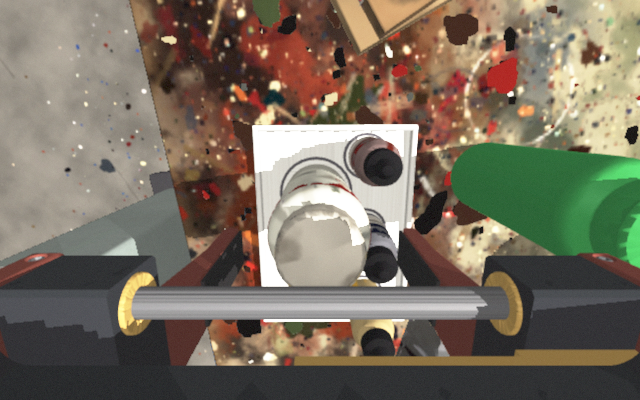

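The cap face is at columns 272–368 with its top at row 204, so it's centred between the fingers. I'll shift 3 mm along tool x and close.

Emit:
servo_tool(
  rows=[
    [[1,0.1,0.02,0,0,0,0],[1,0,0,0,0,0,0],[0.4,0,0,0,0,0,0],[0.4,0,0,0,0,0,0],[0.4,0,0,0,0,0,0],[0.4,0,0,0,0,0,0],[0.4,0,0,0,0,0,0],[0.4,0,0,0,0,0,0]],
  ],
  squeeze=20,
)

```text
time_s: 19.42
position: [482.9, 224.2, 250.1]
tcp_rot: [[0.115, 0.993, -0.0], [0.993, -0.115, 0.0], [0.0, -0.0, -1.0]]
contact_force: [-0.1, -0.4, 0.5]
gripper_width: 47.0
grasp_force: 19.9
```

Emit:
servo_tool(
  rows=[
    [[0.4,0,0,-0.2,0,0,0],[0.4,0,0,-0.4,0,0,0],[0.4,0,-0.2,-0.6,0,0,0],[0.4,0,-0.3,-0.7,0,0,0],[0.4,0,-0.3,-0.7,0,0,0],[0.4,-0.3,-0.2,0,0,0,0],[0.4,-0.6,0,0,0,0,0],[0.4,-0.9,0,0,0,0,0]],
  ],
)

```text
time_s: 20.42
position: [446.5, 172.7, 326.9]
tcp_rot: [[0.114, 0.993, -0.002], [0.993, -0.114, -0.001], [-0.001, -0.002, -1.0]]
contact_force: [-0.2, -0.6, -0.4]
gripper_width: 46.7
grasp_force: 19.9
```

Emit:
servo_tool(
  rows=[
    [[0.4,-0.9,0,0,0,0,0],[0.4,-0.9,0.1,0,0,0,0],[0.4,-0.9,0.1,0,0,0,0],[0.4,-0.9,0.1,0,0,0,0],[0.4,-0.9,0.1,0,0,0,0],[0.4,-0.9,0.1,0,0,0,0],[0.4,-0.9,0.1,0,0,0,0],[0.4,-0.9,0.1,0,0,0,0]],
  ],
)

```text
time_s: 21.42
position: [442.2, -44.9, 326.9]
tcp_rot: [[0.116, 0.993, -0.002], [0.993, -0.116, -0.0], [-0.0, -0.002, -1.0]]
contact_force: [0.0, -0.7, -1.0]
gripper_width: 47.3
grasp_force: 19.9
```

Emit:
servo_tool(
  rows=[
    [[0.4,-0.9,0.1,0,0,0,0],[0.4,-0.9,0.1,0,0,0,0],[0.4,-0.9,0.1,0,0,0,0],[0.4,-0.9,0.1,0,0,0,0],[0.4,-0.9,0.1,0,0,0,0],[0.4,-0.8,0.1,0,0,0,0],[0.4,-0.5,0.1,0,0,0,0],[0.4,0,0,0,0,0,0]],
  ],
)

```text
time_s: 22.42
position: [443.4, -219.2, 327.3]
tcp_rot: [[0.117, 0.993, -0.001], [0.993, -0.117, 0.001], [0.001, -0.001, -1.0]]
contact_force: [-0.1, 1.0, -1.4]
gripper_width: 46.9
grasp_force: 19.9
```

```bash
python3 - <<'E'
from h import *
go(445,-265,249.5,-6.58); s=observe(); print(s["contact_force"],s["grasp_force"])
E
```

```text
pos [ 443.4 -219.2  327.3] yaw -6.7 tilt [-0.0014  0.0008] shift/30 [-1.512  0.236  2.592] turn/6 -0.019 w 46.9 t 22.425
[-0.05176654  0.98376083 -1.37509887] 19.90301193727646
```

Emit:
servo_tool(
  rows=[
    [[0.4,-0.5,0.1,0,0,0,0],[0.4,-0.6,0.1,0.4,0,0,0],[0.4,-0.4,0,0.6,0,0,0],[0.4,0,0,0.7,0,0,0],[0.4,0,0,0.5,0,0,0],[0.4,0,0,0.25,0,0,0],[0.4,0,0,0.1,0,0,0],[0.4,0,0,0,0,0,0]],
  ],
)

```text
time_s: 23.42
position: [444.8, -263.6, 252.1]
tcp_rot: [[0.114, 0.993, 0.001], [0.993, -0.114, -0.0], [-0.0, 0.001, -1.0]]
contact_force: [-0.1, -0.0, -0.9]
gripper_width: 47.2
grasp_force: 19.9
```

Emit:
servo_tool(
  rows=[
    [[0.4,0,0,0.03,0,0,0],[0.4,0,0,0,0,0,0]],
  ],
)

```text
time_s: 23.68
position: [444.8, -263.7, 251.2]
tcp_rot: [[0.114, 0.993, 0.001], [0.993, -0.114, -0.0], [-0.0, 0.001, -1.0]]
contact_force: [-0.2, -0.2, -0.9]
gripper_width: 47.2
grasp_force: 19.9
```

Emit:
servo_tool(
  rows=[
    [[0.4,0,0,0.04,0,0,0],[0.4,0,0,0.03,0,0,0],[0.4,0,0,0,0,0,0],[0.4,0,0,0,0,0,0]],
  ],
)

```text
time_s: 24.18
position: [444.8, -263.7, 249.1]
tcp_rot: [[0.115, 0.993, 0.001], [0.993, -0.115, -0.0], [-0.0, 0.001, -1.0]]
contact_force: [-1.1, 0.8, 3.6]
gripper_width: 47.0
grasp_force: 20.0
```

Emit:
servo_tool(
  rows=[
    [[1,0,0,0,0,0,0],[1,0,0,0,0,0,0],[1,0,0,0,0,0,0],[1,0,0,-0.2,0,0,0],[1,0,0,-0.7,0,0,0],[1,0,0,-0.8,0,0,0],[1,0.6,0,-0.6,0,0,0],[1,1,0,0,0,0,0]],
  ],
)

```text
time_s: 25.18
position: [450.5, -215.2, 319.9]
tcp_rot: [[0.116, 0.993, 0.003], [0.993, -0.116, -0.001], [-0.001, 0.003, -1.0]]
contact_force: [1.1, 0.2, -0.2]
gripper_width: 88.2
grasp_force: 0.0
```

Emit:
servo_tool(
  rows=[
    [[1,1,0,0,0,0,0],[1,1,0,0,0,0,0],[1,1,0,0,0,0,0],[1,1,0,0,0,0,0],[1,1,0,0,0,0,0],[1,1,0.2,0,0,0,0],[1,1,0.2,0,0,0,0],[1,1,0.2,0,0,0,0]],
  ],
)

```text
time_s: 26.18
position: [495.4, 22.4, 318.1]
tcp_rot: [[0.114, 0.993, 0.0], [0.993, -0.114, 0.0], [0.0, 0.0, -1.0]]
contact_force: [-1.1, -0.3, 0.0]
gripper_width: 87.5
grasp_force: 0.0
```

Emit:
servo_tool(
  rows=[
    [[1,1,0,0,0,0,0],[1,1,0,0,0,0,0],[1,1,0,0,0,0,0],[1,0.4,0,0,0,0,0],[1,0,0,0,0,0,0],[1,0,0,0,0,0,0]],
  ],
)

```text
time_s: 26.92
position: [507.2, 121.1, 317.8]
tcp_rot: [[0.115, 0.993, 0.0], [0.993, -0.115, -0.0], [-0.0, 0.0, -1.0]]
contact_force: [-0.1, -0.6, -0.8]
gripper_width: 88.0
grasp_force: 0.0
```

```bash
python3 - <<'E'
from h import *
p,s=wrist(); I=p["img"].copy(); go(525,170,128,-6.6)
for k,xy in dict(blue_toner=(524,168),yellow_toner=(513,88),red_toner=(535,247)).items():
    a=spot_point(p,k)[:1]; print(k,[(round(b["score"],2),at(p,b["centre"],4).round(1)[:2].tolist()) for b in a])
    for o in outline_of(p,k)[:1]: print(o["rect"],o["score"])
for z,r,col in((4,20.5,(0,0,255)),(88,20.5,(0,255,0))):
    q=np.array([proj(p,[525+r*np.cos(t),169+r*np.sin(t),z]) for t in np.linspace(0,6.28,40)])
    cv2.polylines(I,[np.int32(q).reshape(-1,1,2)],True,col,1)
cv2.imwrite("pics/w6.png",I)
t=snapshot("top")
for k in("dark_bottle","white_bottle"):
  for o in outline_of(t,k)[:1]: print(k,o["rect"],fit([t],[o["mask"]],k,(448,-368 if k[0]=="d" else -266),3))
E
```

```text
pos [507.2 120.9 317.8] yaw -6.64 tilt [ 0.0001 -0.0002] shift/30 [1.694 0.398 6.326] turn/6 -0.007 w 87.9 t 26.975
blue_toner [(0.97, [532.0, 167.0])]
[312.5, 123.4, 352.7, 160.6] 0.83
yellow_toner [(0.95, [516.7, 84.5])]
[314.3, 187.4, 350.1, 234.4] 0.59
red_toner [(0.69, [537.8, 247.2])]
[313.1, 34.9, 354.7, 89.2] 0.92
dark_bottle [258.9, 122.9, 284.4, 174.6] (array([ 448., -368.]), np.float64(0.0))
white_bottle [401.7, 216.4, 443.4, 279.0] (array([ 438.3, -268.2]), np.float64(0.903))
```

View pics/w6.png

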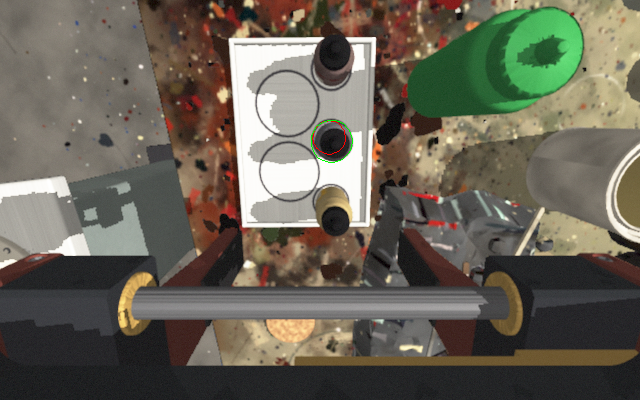

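The red and green overlays match the blue toner at (331,140) with its centre at (525,169). Both bottle rings are empty, at (287,103) and (290,172). I'll turn the gripper 15° more so its body clears the green bottle.

Emit:
servo_tool(
  rows=[
    [[1,0.8,0.2,0,0,0,0],[1,0.86,0.22,0,0,0,0],[1,0,0,0.5,0,0,0.8],[1,0,0,0.8,0,0,0.8],[1,0,0,0.8,0,0,0.9],[1,0,0,0.6,0,0,0],[1,0,0,0,0,0,0],[1,0,0,0,0,0,0]],
  ],
)

```text
time_s: 28.42
position: [525.8, 169.8, 237.7]
tcp_rot: [[0.367, 0.93, 0.001], [0.93, -0.367, 0.0], [0.001, 0.001, -1.0]]
contact_force: [0.2, 1.0, 0.0]
gripper_width: 87.8
grasp_force: 0.0
```

```bash
python3 - <<'E'
from h import *
p,s=wrist(); I=p["img"].copy(); go(525,169.5,125,-21.6)
for z,r,col in((4,20.5,(0,0,255)),(88,20.5,(0,255,0))):
    q=np.array([proj(p,[525+r*np.cos(t),169.5+r*np.sin(t),z]) for t in np.linspace(0,6.28,40)])
    cv2.polylines(I,[np.int32(q).reshape(-1,1,2)],True,col,1)
cv2.imwrite("pics/w7.png",I)
# rings from the former picture
p["R"]=0;import bench
I0=cv2.imread("pics/w6.png"); T=np.array(p["T_tool_cam"]);a=np.radians(-6.64)
y=np.array([np.cos(a),np.sin(a),0]);z=np.array([0,0,-1.]);W=np.eye(4);W[:3,:3]=np.c_[np.cross(y,z),y,z];W[:3,3]=[507.2,120.9,317.8]
C=np.linalg.inv(W@T);p["R"],p["t"]=C[:3,:3],C[:3,3]
for u in((287.5,103),(289.5,171.5)): print("ring",at(p,u,4))
print("green foot edge",at(p,(410,85),5),at(p,(412,107),5))
E
```

```text
pos [525.9 169.8 238. ] yaw -21.54 tilt [0.002  0.0005] shift/30 [-0.025 -0.03   3.768] turn/6 0.01 w 87.6 t 28.475
ring [478.67091969 216.47534532   4.        ]
ring [469.29058776 132.33487841   4.        ]
green foot edge [628.64750273 219.91508705   5.        ] [630.01256495 194.1766446    5.        ]
```

View pics/w7.png

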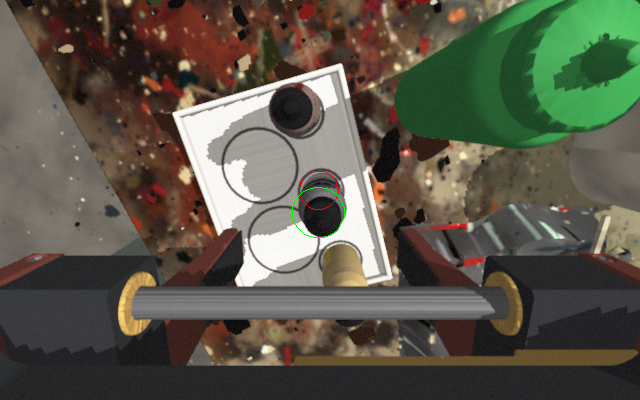

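The toner's shoulder circle is centred between the fingers at about (320,213), and the green bottle's body is clear on the right. Descending to grasp.

Emit:
servo_tool(
  rows=[
    [[1,-0.02,-0.03,0.7,0,0,0],[1,0,0,0.9,0,0,0],[1,0,0,0.8,0,0,0],[1,0,0,0.7,0,0,0],[1,0,0,0.5,0,0,0],[1,0,0,0.15,0,0,0],[1,0,0,0,0,0,0],[1,0,0,0,0,0,0]],
  ],
)

```text
time_s: 29.48
position: [524.9, 169.6, 125.2]
tcp_rot: [[0.368, 0.93, 0.002], [0.93, -0.368, 0.0], [0.001, 0.001, -1.0]]
contact_force: [-0.6, 0.7, -0.2]
gripper_width: 87.8
grasp_force: 0.0
```

Emit:
servo_tool(
  rows=[
    [[0.3,0,0,0,0,0,0],[0.3,0,0,0,0,0,0],[0.3,0,0,0,0,0,0],[0.3,0,0,0,0,0,0],[0.3,0,0,0,0,0,0],[0.3,0,0,0,0,0,0],[0.3,0,0,0,0,0,0]],
  ],
  squeeze=15,
)

```text
time_s: 30.35
position: [524.5, 169.5, 124.1]
tcp_rot: [[0.368, 0.93, 0.0], [0.93, -0.368, -0.0], [0.0, 0.0, -1.0]]
contact_force: [-0.4, 0.8, -0.5]
gripper_width: 40.4
grasp_force: 14.8
```

Emit:
servo_tool(
  rows=[
    [[0.3,0,0,-0.3,0,0,0],[0.3,0,0,-0.7,0,0,0],[0.3,0,0,-1,0,0,0],[0.3,0,0,-1,0,0,0],[0.3,0,0,-1,0,0,0],[0.3,0,0,-0.8,0,0,0],[0.3,-0.3,0,-0.2,0,0,0],[0.3,-0.6,0,0,0,0,0]],
  ],
)

```text
time_s: 31.35
position: [514.2, 143.8, 273.8]
tcp_rot: [[0.367, 0.93, -0.0], [0.93, -0.367, -0.0], [-0.0, -0.0, -1.0]]
contact_force: [0.1, -0.3, -1.9]
gripper_width: 40.7
grasp_force: 14.7
```

Emit:
servo_tool(
  rows=[
    [[0.3,-0.9,0.05,0,0,0,0],[0.3,-0.9,0.05,0,0,0,0],[0.3,-0.9,0.05,0,0,0,0],[0.3,-0.9,0.05,0,0,0,0],[0.3,-0.9,0.05,0,0,0,0],[0.3,-0.9,0.05,0,0,0,0],[0.3,-0.7,0.05,0,0,0,0],[0.3,0,0,0,0,0,0]],
  ],
)

```text
time_s: 32.35
position: [455.8, -31.1, 272.8]
tcp_rot: [[0.371, 0.929, -0.002], [0.929, -0.371, -0.0], [-0.001, -0.002, -1.0]]
contact_force: [-0.3, 0.3, -1.1]
gripper_width: 40.4
grasp_force: 14.7
```

```bash
python3 - <<'E'
from h import *
p,s=wrist(); cv2.imwrite("pics/w8.png",p["img"]); go(436,-88.8,127,-21.6)
m=mask(p,"disc")
if m is not None: print("wrist disc",m.sum(),cv2.minAreaRect(flat(p,m,6)),[at(p,b["centre"],3) for b in spot_point(p,"disc")])
E
```

```text
pos [456.2 -30.3 273. ] yaw -21.7 tilt [-0.0016  0.0004] shift/30 [-2.059  0.103  4.866] turn/6 -0.016 w 40.6 t 32.4
```

View pics/w8.png

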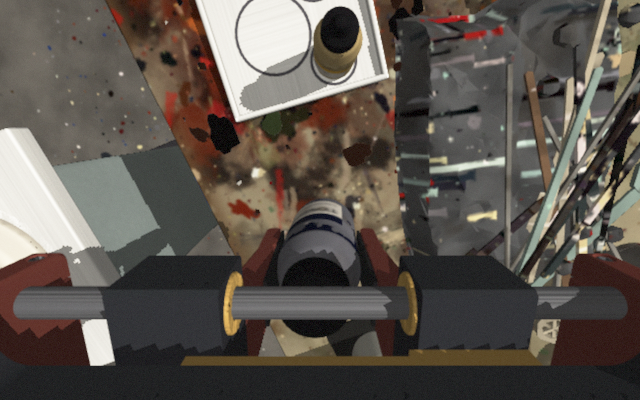

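The toner is held upright at (315,240); the disc is hidden below the fingers. I'll move over the disc position found by the two fixed cameras, (436,-88.8).

Emit:
servo_tool(
  rows=[
    [[0.3,-0.7,0.05,0,0,0,0],[0.3,-0.8,0.05,0.3,0,0,0],[0.3,-0.56,0,0.6,0,0,0],[0.3,0,0,0.9,0,0,0],[0.3,0,0,0.9,0,0,0],[0.3,0,0,0.9,0,0,0],[0.3,0,0,0.7,0,0,0],[0.3,0,0,0,0,0,0]],
  ],
)

```text
time_s: 33.45
position: [436.1, -87.3, 142.9]
tcp_rot: [[0.367, 0.93, -0.004], [0.93, -0.367, 0.001], [-0.0, -0.005, -1.0]]
contact_force: [0.6, 0.2, -0.7]
gripper_width: 40.4
grasp_force: 14.8
```

```bash
python3 - <<'E'
from h import *
go(436,-88.8,127,-21.6)
for n in("top","scene"):
    p=snapshot(n)
    for k,z in (("disc",6),("blue_toner",18)):
        for o in outline_of(p,k)[:1]: print(n,k,o["score"],o["rect"],cv2.minAreaRect(flat(p,o["mask"],6))[:2])
        print([(at(p,b["centre"],z if k!="disc" else 0),b["score"]) for b in spot_point(p,k)[:1]])
    if n=="top": c=proj(p,[436,-89,20]).astype(int); cv2.imwrite("pics/t3.png",cv2.resize(p["img"][c[1]-60:c[1]+40,c[0]-70:c[0]+70],None,fx=5,fy=5))
E
```

```text
pos [436.1 -87.3 142.9] yaw -21.52 tilt [-0.0043  0.0014] shift/30 [-0.049  0.019  0.53 ] turn/6 0.013 w 40.4 t 33.45
top disc 0.79 [334.1, 244.2, 356.7, 259.2] ((424.89483642578125, -94.34025573730469), (41.59757995605469, 65.9770736694336))
[(array([431.07365771, -86.39811886,   0.        ]), 0.55)]
top blue_toner 0.58 [341.5, 233.3, 353.5, 252.4] ((458.80145263671875, -93.12140655517578), (26.80078887939453, 59.997215270996094))
[(array([437.84218377, -88.23853532,  18.        ]), 0.53)]
scene disc 0.87 [362.3, 180.4, 386.5, 196.4] ((434.7077941894531, -83.49290466308594), (68.52204895019531, 63.61832046508789))
[(array([432.16667496, -88.73716614,   0.        ]), 0.89)]
scene blue_toner 0.55 [364.2, 151.9, 380.5, 184.6] ((450.1354675292969, -159.1094970703125), (38.880859375, 127.13800811767578))
[(array([437.00613592, -99.38014031,  18.        ]), 0.78)]
```

View pics/t3.png

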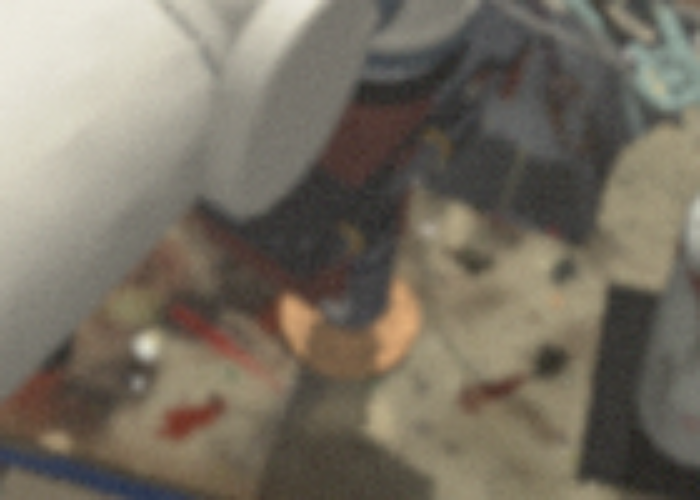

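```bash
python3 - <<'E'
from h import *
p=snapshot("top"); c=proj(p,[436,-89,20]).astype(int); I=p["img"].copy(); I=cv2.resize(I[c[1]-60:c[1]+40,c[0]-70:c[0]+70],None,fx=5,fy=5)
def d(x,y,z,r,col):
    q=np.array([(proj(p,[x+r*np.cos(t),y+r*np.sin(t),z])-c+[70,60]+.5)*5 for t in np.linspace(0,6.28,60)]); cv2.polylines(I,[np.int32(q).reshape(-1,1,2)],True,col,1)
d(436,-88.8,6,36,(255,255,0)); d(436.1,-87.3,22.8,20.5,(0,255,0)); cv2.imwrite("pics/t4.png",I)
E
```

```text
(no output)
```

View pics/t4.png

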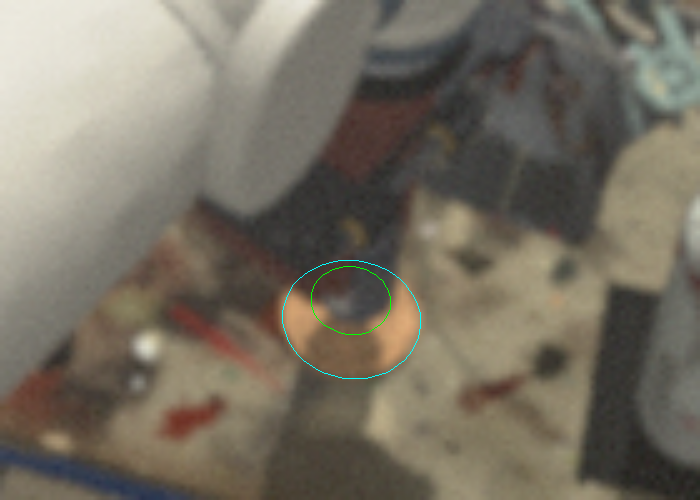

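The disc overlay fits. The toner's foot appears a few mm further from the base than predicted, so I'll correct by 2–3 mm and lower.

Emit:
servo_tool(
  rows=[
    [[0.3,-0.04,-0.08,0.2,0,0,0],[0.3,0,0,0.2,0,0,0],[0.3,0,0,0.08,0,0,0],[0.3,0,0,0,0,0,0],[0.3,0,0,0,0,0,0]],
  ],
)

```text
time_s: 34.62
position: [434.4, -88.4, 130.9]
tcp_rot: [[0.368, 0.93, 0.0], [0.93, -0.368, -0.0], [0.0, 0.0, -1.0]]
contact_force: [-0.6, 0.0, -1.1]
gripper_width: 40.4
grasp_force: 14.8
```

Emit:
servo_tool(
  rows=[
    [[0.3,0,0,0.05,0,0,0],[0.3,0,0,0,0,0,0]],
  ],
)

```text
time_s: 34.88
position: [434.4, -88.4, 129.2]
tcp_rot: [[0.368, 0.93, -0.0], [0.93, -0.368, -0.0], [-0.0, -0.0, -1.0]]
contact_force: [0.6, -0.7, -1.3]
gripper_width: 40.3
grasp_force: 14.8
```

Emit:
servo_tool(
  rows=[
    [[0.3,0,0,0.05,0,0,0],[0.3,0,0,0.04,0,0,0],[0.3,0,0,0,0,0,0],[0.3,0,0,0,0,0,0]],
  ],
)

```text
time_s: 35.38
position: [434.4, -88.4, 126.6]
tcp_rot: [[0.368, 0.93, -0.0], [0.93, -0.368, -0.0], [-0.0, 0.0, -1.0]]
contact_force: [1.0, -0.6, -0.8]
gripper_width: 40.6
grasp_force: 14.8
```

Emit:
servo_tool(
  rows=[
    [[0.3,0,0,0.03,0,0,0],[0.3,0,0,0,0,0,0],[1,0,0,0,0,0,0],[1,0,0,0,0,0,0],[1,0,0,0,0,0,0],[1,0,0,0,0,0,0],[1,0,0,-0.3,0,0,0],[1,0,0,-0.7,0,0,0]],
  ],
)

```text
time_s: 36.38
position: [433.9, -88.3, 155.5]
tcp_rot: [[0.368, 0.93, -0.002], [0.93, -0.368, 0.001], [-0.0, -0.002, -1.0]]
contact_force: [0.4, -0.2, 0.6]
gripper_width: 87.7
grasp_force: 0.0
```

Emit:
servo_tool(
  rows=[
    [[1,0,0,-0.9,0,0,0],[1,0,0,-1,0,0,0],[1,0,0,-1,0,0,-0.5],[1,0,0,-1,0,0,-1],[1,0,0,-1,0,0,-1],[1,0,0,-0.8,0,0,0],[1,0,0,0,0,0,0],[1,0,0,0,0,0,0]],
  ],
)

```text
time_s: 37.38
position: [434.2, -88.4, 325.8]
tcp_rot: [[0.115, 0.993, -0.001], [0.993, -0.115, 0.0], [0.0, -0.001, -1.0]]
contact_force: [0.4, -0.8, 0.3]
gripper_width: 87.8
grasp_force: 0.0
```

```bash
python3 - <<'E'
from h import *
go(444.8,-263.7,330,-6.58)
for n in("top","scene"):
    p=snapshot(n)
    o=outline_of(p,"blue_toner")[:1]
    if o: print(n,o[0]["rect"],fit([p],[o[0]["mask"]],"blue_toner",(434,-88),6))
    for k,xy in(("white_bottle",(442,-266)),("dark_bottle",(450,-366))):
        for o in outline_of(p,k)[:2]: print(n,k,o["rect"],fit([p],[o["mask"]],k,xy,3))
    if n=="scene": cv2.imwrite("pics/s2.png",cv2.resize(p["img"][100:220,310:450],None,fx=5,fy=5))
E
```

```text
pos [434.2 -88.4 325.8] yaw -6.59 tilt [-0.0009  0.0003] shift/30 [-5.765  1.02  -0.142] turn/6 -0.001 w 87.8 t 37.375
top [339.8, 223.2, 357.6, 254.5] (array([434.5, -88.6]), np.float64(0.879))
top white_bottle [402.6, 217.3, 440.2, 281.0] (array([ 439. , -270.2]), np.float64(0.913))
top dark_bottle [442.5, 224.1, 493.1, 289.4] (array([ 447.5, -370.2]), np.float64(0.895))
scene [364.5, 157.3, 384.6, 194.4] (array([434.6, -99.3]), np.float64(0.879))
scene white_bottle [374.6, 91.2, 399.4, 150.3] (array([ 440.3, -274.1]), np.float64(0.834))
scene dark_bottle [235.9, 195.0, 271.1, 268.1] (array([ 450., -366.]), np.float64(0.0))
scene dark_bottle [382.5, 78.5, 399.3, 89.5] (array([ 477.4, -575.7]), np.float64(0.075))
```

View pics/s2.png

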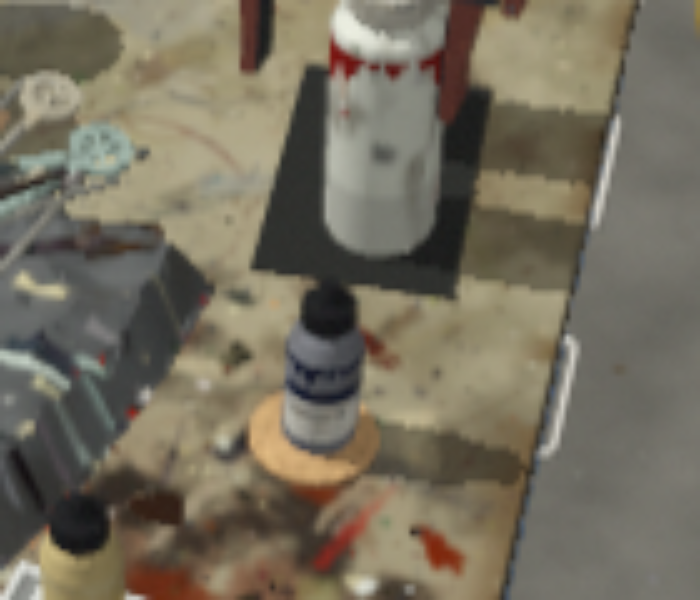

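The blue toner stands upright and close to the middle of the disc: foot about (320,440), disc centre about (315,438) in the crop. The white bottle stands on the mat. I'll fetch the white bottle back next.

Emit:
servo_tool(
  rows=[
    [[1,-0.9,0.2,0,0,0,0],[1,-1,0.2,0,0,0,0],[1,-1,0.2,0,0,0,0],[1,-1,0.2,0,0,0,0],[1,-1,0.22,0,0,0,0],[1,-0.86,0,0,0,0,0],[1,0,0,0.3,0,0,0],[1,0,0,0.7,0,0,0]],
  ],
)

```text
time_s: 38.78
position: [445.2, -263.3, 296.8]
tcp_rot: [[0.115, 0.993, 0.002], [0.993, -0.115, -0.0], [-0.0, 0.002, -1.0]]
contact_force: [0.1, 0.1, -0.8]
gripper_width: 87.7
grasp_force: 0.0
```

Emit:
servo_tool(
  rows=[
    [[1,0,0,0.7,0,0,0],[1,0,0,0.5,0,0,0],[1,0,0,0.3,0,0,0],[1,0,0,0,0,0,0],[1,0,0,0,0,0,0]],
  ],
)

```text
time_s: 39.4
position: [445.2, -263.6, 252.5]
tcp_rot: [[0.115, 0.993, 0.001], [0.993, -0.115, -0.001], [-0.001, 0.001, -1.0]]
contact_force: [0.8, -0.2, -0.5]
gripper_width: 88.2
grasp_force: 0.0
```

```bash
python3 - <<'E'
from h import *
go(444.8,-263.7,249.5,-6.58)
p,s=wrist()
for o in outline_of(p,"white_bottle")[:1]: print(o["rect"],o["score"])
g=p["img"][150:285,230:420].copy(); cv2.imwrite("pics/w9.png",p["img"])
E
```

```text
pos [ 445.2 -263.6  252.5] yaw -6.58 tilt [ 0.0011 -0.0007] shift/30 [-0.004 -0.012  0.1  ] turn/6 0.0 w 88.2 t 39.4
[269.3, 168.3, 367.7, 289.2] 0.68
```

View pics/w9.png

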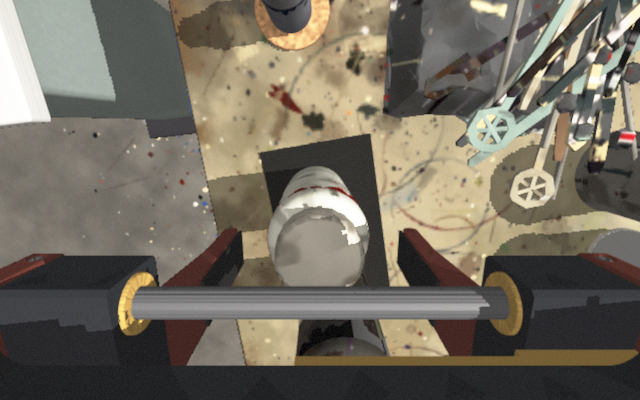

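The white cap is centred between the fingers (columns 272–368). After gripping it I'll lift high, so its foot clears the blue toner at 116 mm.

Emit:
servo_tool(
  rows=[
    [[1,0,-0.01,0.1,0,0,0],[1,0,0,0,0,0,0],[0.4,0,0,0,0,0,0],[0.4,0,0,0,0,0,0],[0.4,0,0,0,0,0,0],[0.4,0,0,0,0,0,0],[0.4,0,0,0,0,0,0],[0.4,0,0,0,0,0,0]],
  ],
  squeeze=20,
)

```text
time_s: 40.5
position: [444.7, -263.6, 248.6]
tcp_rot: [[0.115, 0.993, 0.0], [0.993, -0.115, -0.0], [-0.0, 0.0, -1.0]]
contact_force: [0.6, 0.2, -0.3]
gripper_width: 46.6
grasp_force: 19.9
```

Emit:
servo_tool(
  rows=[
    [[0.4,0,0,-0.2,0,0,0],[0.4,0,0,-0.5,0,0,0],[0.4,0,0,-0.8,0,0,0],[0.4,0,0,-0.9,0,0,0],[0.4,0,0,-0.9,0,0,0],[0.4,0,0,-0.8,0,0,0],[0.4,0,0,-0.4,0,0,0],[0.4,0.3,0,0,0,0,0]],
  ],
)

```text
time_s: 41.5
position: [445.7, -254.7, 384.6]
tcp_rot: [[0.116, 0.993, 0.001], [0.993, -0.116, -0.001], [-0.001, 0.001, -1.0]]
contact_force: [0.4, 0.3, -1.2]
gripper_width: 47.3
grasp_force: 19.9
```

Emit:
servo_tool(
  rows=[
    [[0.4,0.6,0,0,0,0,0],[0.4,0.9,-0.1,0,0,0,0],[0.4,0.9,-0.1,0,0,0,0],[0.4,0.9,-0.1,0,0,0,0],[0.4,0.9,-0.1,0,0,0,0],[0.4,0.9,-0.1,0,0,0,0],[0.4,0.9,-0.1,0,0,0,0],[0.4,0.9,0,0,0,0,0]],
  ],
)

```text
time_s: 42.5
position: [451.0, -44.9, 382.6]
tcp_rot: [[0.114, 0.994, -0.001], [0.994, -0.114, 0.001], [0.0, -0.002, -1.0]]
contact_force: [0.4, 0.3, -1.1]
gripper_width: 47.1
grasp_force: 19.9
```

Emit:
servo_tool(
  rows=[
    [[0.4,0.9,0,0,0,0,0],[0.4,0.9,0,0,0,0,0],[0.4,0.9,0,0,0,0,0],[0.4,0.9,0,0,0,0,0],[0.4,0.9,0,0,0,0,0],[0.4,0.9,0,0,0,0,0],[0.4,0.9,0,0,0,0,0],[0.4,0.9,0,0,0,0,0]],
  ],
)

```text
time_s: 43.5
position: [475.4, 169.5, 382.5]
tcp_rot: [[0.114, 0.994, -0.002], [0.994, -0.114, -0.0], [-0.0, -0.002, -1.0]]
contact_force: [-0.0, -0.3, -0.3]
gripper_width: 46.8
grasp_force: 19.9
```

Emit:
servo_tool(
  rows=[
    [[0.4,0.7,0,0,0,0,0],[0.4,0.5,0,0,0,0,0],[0.4,0.2,0,0,0,0,0],[0.4,0,0,0,0,0,0],[0.4,0,0,0,0,0,0]],
  ],
)

```text
time_s: 44.12
position: [481.1, 208.9, 383.7]
tcp_rot: [[0.115, 0.993, 0.0], [0.993, -0.115, -0.0], [-0.0, 0.0, -1.0]]
contact_force: [0.3, -0.8, -1.5]
gripper_width: 46.8
grasp_force: 19.9
```

```bash
python3 - <<'E'
from h import *
go(482.9,224.2,250.5,-6.58)
E
```

```text
pos [481.1 208.9 383.7] yaw -6.62 tilt [ 0.0001 -0.0002] shift/30 [5.150e-01 1.000e-03 4.441e+00] turn/6 -0.007 w 46.8 t 44.125
```

Emit:
servo_tool(
  rows=[
    [[0.4,0.3,0,0.3,0,0,0],[0.4,0.21,0,0.7,0,0,0],[0.4,0,0,0.9,0,0,0],[0.4,0,0,0.9,0,0,0],[0.4,0,0,0.8,0,0,0],[0.4,0,0,0.5,0,0,0],[0.4,0,0,0.2,0,0,0],[0.4,0,0,0,0,0,0]],
  ],
)

```text
time_s: 45.12
position: [482.9, 224.6, 254.8]
tcp_rot: [[0.115, 0.993, 0.0], [0.993, -0.115, 0.0], [0.0, 0.0, -1.0]]
contact_force: [0.1, -0.0, -0.3]
gripper_width: 47.0
grasp_force: 19.9
```

Emit:
servo_tool(
  rows=[
    [[0.4,0,0,0.06,0,0,0],[0.4,0,0,0.04,0,0,0],[0.4,0,0,0,0,0,0],[0.4,0,0,0,0,0,0]],
  ],
)

```text
time_s: 45.62
position: [482.9, 224.6, 251.8]
tcp_rot: [[0.115, 0.993, 0.0], [0.993, -0.115, 0.0], [0.0, 0.0, -1.0]]
contact_force: [0.3, -0.0, -0.7]
gripper_width: 47.3
grasp_force: 19.9
```

Emit:
servo_tool(
  rows=[
    [[0.4,0,0,0.04,0,0,0],[0.4,0,0,0.03,0,0,0],[0.4,0,0,0,0,0,0],[0.4,0,0,0,0,0,0]],
  ],
)

```text
time_s: 46.12
position: [482.9, 224.6, 249.6]
tcp_rot: [[0.115, 0.993, 0.0], [0.993, -0.115, 0.0], [0.0, 0.0, -1.0]]
contact_force: [-0.3, -0.2, 0.1]
gripper_width: 47.2
grasp_force: 19.9
```

Emit:
servo_tool(
  rows=[
    [[1,0,0,0,0,0,0],[1,0,0,0,0,0,0],[1,0,0,0,0,0,0],[1,0,0,-0.2,0,0,0],[1,0,0,-0.7,0,0,0],[1,0,0,-0.9,0,0,0],[1,0,0,-0.8,0,0,0],[1,-0.7,0,-0.2,0,0,0]],
  ],
)

```text
time_s: 47.12
position: [480.6, 203.9, 335.6]
tcp_rot: [[0.113, 0.994, 0.003], [0.994, -0.113, 0.001], [0.001, 0.003, -1.0]]
contact_force: [-0.0, -0.2, -0.3]
gripper_width: 87.9
grasp_force: 0.0
```

Emit:
servo_tool(
  rows=[
    [[1,-1,0.1,0,0,0,0],[1,-1,0.1,0,0,0,0],[1,-1,0.1,0,0,0,0],[1,-1,0.1,0,0,0,0],[1,-1,0.1,0,0,0,0],[1,-1,0.1,0,0,0,0],[1,-1,0,0,0,0,0],[1,-1,0,0,0,0,0]],
  ],
)

```text
time_s: 48.12
position: [469.9, -38.6, 332.8]
tcp_rot: [[0.115, 0.993, -0.001], [0.993, -0.115, -0.0], [-0.0, -0.001, -1.0]]
contact_force: [-0.3, 1.0, 0.8]
gripper_width: 88.0
grasp_force: 0.0
```

Emit:
servo_tool(
  rows=[
    [[1,-1,0.1,0,0,0,0],[1,-1,0.1,0,0,0,0],[1,-1,0.1,0,0,0,0],[1,-1,0.1,0,0,0,0],[1,-1,0.1,0,0,0,0],[1,-1,0.1,0,0,0,0],[1,-1,0,0,0,0,0],[1,-1,0,0,0,0,0]],
  ],
)

```text
time_s: 49.12
position: [459.9, -278.9, 332.8]
tcp_rot: [[0.115, 0.993, -0.001], [0.993, -0.115, 0.0], [0.0, -0.001, -1.0]]
contact_force: [0.3, -0.1, -0.0]
gripper_width: 87.5
grasp_force: 0.0
```

Emit:
servo_tool(
  rows=[
    [[1,-1,0,0,0,0,0],[1,-0.8,0,0,0,0,0],[1,0,0,0,0,0,0],[1,0,0,0,0,0,0]],
  ],
)

```text
time_s: 49.62
position: [454.9, -330.5, 333.5]
tcp_rot: [[0.115, 0.993, -0.0], [0.993, -0.115, 0.001], [0.001, -0.0, -1.0]]
contact_force: [-0.0, -0.3, 0.0]
gripper_width: 87.3
grasp_force: 0.0
```

```bash
python3 - <<'E'
from h import *
go(450.3,-366.4,259.5,-6.58)
for n in("top","scene"):
    p=snapshot(n)
    for o in outline_of(p,"white_bottle")[:1]: print(n,o["rect"],fit([p],[o["mask"]],"white_bottle",(477,216)))
E
```

```text
pos [ 454.9 -330.5  333.5] yaw -6.58 tilt [-0.0001  0.0005] shift/30 [-1.206 -0.015  2.465] turn/6 -0.0 w 87.3 t 49.625
top [223.7, 155.9, 253.1, 189.4] (array([486.7, 224.8]), np.float64(0.444))
scene [311.9, 215.6, 343.1, 282.7] (array([477. , 221.7]), np.float64(0.869))
```

The white bottle's box in the scene view is the same as at the start (311–343, 216–283), so it's back in place. Now the dark bottle.

Emit:
servo_tool(
  rows=[
    [[1,-0.6,0,0,0,0,0],[1,-0.61,-0.01,0.2,0,0,0],[1,0,0,0.7,0,0,0],[1,0,0,0.7,0,0,0],[1,0,0,0.5,0,0,0],[1,0,0,0.3,0,0,0],[1,0,0,0.05,0,0,0],[1,0,0,0,0,0,0]],
  ],
)

```text
time_s: 50.82
position: [450.7, -367.1, 260.8]
tcp_rot: [[0.115, 0.993, 0.001], [0.993, -0.115, -0.001], [-0.001, 0.001, -1.0]]
contact_force: [0.0, 0.6, -0.6]
gripper_width: 87.6
grasp_force: 0.0
```

Emit:
servo_tool(
  rows=[
    [[0.4,0,0,0,0,0,0],[0.4,0,0,0,0,0,0],[0.4,0,0,0,0,0,0],[0.4,0,0,0,0,0,0],[0.4,0,0,0,0,0,0],[0.4,0,0,0,0,0,0],[0.4,0,0,0,0,0,0]],
  ],
  squeeze=25,
)

```text
time_s: 51.7
position: [450.6, -367.0, 260.1]
tcp_rot: [[0.115, 0.993, 0.0], [0.993, -0.115, -0.0], [-0.0, 0.0, -1.0]]
contact_force: [0.1, -0.3, 0.7]
gripper_width: 50.6
grasp_force: 25.0
```

Emit:
servo_tool(
  rows=[
    [[0.4,0,0,-0.2,0,0,0],[0.4,0,0,-0.5,0,0,0],[0.4,0,0,-0.8,0,0,0],[0.4,0,0,-0.9,0,0,0],[0.4,0,0,-0.9,0,0,0],[0.4,0,0,-0.8,0,0,0],[0.4,0,0,-0.4,0,0,0],[0.4,0.3,0,0,0,0,0]],
  ],
)

```text
time_s: 52.7
position: [451.6, -358.1, 395.9]
tcp_rot: [[0.115, 0.993, 0.001], [0.993, -0.115, -0.001], [-0.001, 0.001, -1.0]]
contact_force: [0.2, 0.0, -1.4]
gripper_width: 50.4
grasp_force: 25.0
```

Emit:
servo_tool(
  rows=[
    [[0.4,0.6,0,0,0,0,0],[0.4,0.9,-0.1,0,0,0,0],[0.4,0.9,-0.1,0,0,0,0],[0.4,0.9,-0.1,0,0,0,0],[0.4,0.9,-0.1,0,0,0,0],[0.4,0.9,-0.1,0,0,0,0],[0.4,0.9,-0.1,0,0,0,0],[0.4,0.9,-0.1,0,0,0,0]],
  ],
)

```text
time_s: 53.7
position: [454.0, -147.9, 393.8]
tcp_rot: [[0.114, 0.994, -0.002], [0.994, -0.114, 0.001], [0.001, -0.002, -1.0]]
contact_force: [0.0, 0.4, -1.9]
gripper_width: 50.2
grasp_force: 25.0
```

Emit:
servo_tool(
  rows=[
    [[0.4,0.9,-0.1,0,0,0,0],[0.4,0.9,-0.1,0,0,0,0],[0.4,0.9,-0.1,0,0,0,0],[0.4,0.9,-0.1,0,0,0,0],[0.4,0.9,-0.1,0,0,0,0],[0.4,0.9,-0.1,0,0,0,0],[0.4,0.9,0,0,0,0,0],[0.4,0.9,0,0,0,0,0]],
  ],
)

```text
time_s: 54.7
position: [460.4, 68.5, 393.9]
tcp_rot: [[0.114, 0.994, -0.002], [0.994, -0.114, 0.0], [-0.0, -0.002, -1.0]]
contact_force: [0.3, -0.4, -1.0]
gripper_width: 50.6
grasp_force: 25.0
```

Emit:
servo_tool(
  rows=[
    [[0.4,0.8,0,0,0,0,0],[0.4,0.5,0,0,0,0,0],[0.4,0.2,0,0,0,0,0],[0.4,0,0,0,0,0,0],[0.4,0,0,0,0,0,0]],
  ],
)

```text
time_s: 55.32
position: [466.4, 110.9, 395.0]
tcp_rot: [[0.115, 0.993, -0.0], [0.993, -0.115, -0.0], [-0.0, 0.0, -1.0]]
contact_force: [0.4, -0.4, -1.4]
gripper_width: 50.1
grasp_force: 25.0
```

```bash
python3 - <<'E'
from h import *
go(469.2,135.8,261,-6.58)
E
```

```text
pos [466.4 110.9 395. ] yaw -6.63 tilt [-0.     -0.0002] shift/30 [ 0.837 -0.005  4.468] turn/6 -0.008 w 50.1 t 55.325
```

Emit:
servo_tool(
  rows=[
    [[0.4,0.4,0,0.2,0,0,0],[0.4,0.43,0,0.5,0,0,0],[0.4,0,0,0.9,0,0,0],[0.4,0,0,0.9,0,0,0],[0.4,0,0,0.9,0,0,0],[0.4,0,0,0.6,0,0,0],[0.4,0,0,0.3,0,0,0],[0.4,0,0,0,0,0,0]],
  ],
)

```text
time_s: 56.32
position: [469.2, 136.3, 265.7]
tcp_rot: [[0.115, 0.993, -0.001], [0.993, -0.115, -0.0], [-0.0, -0.001, -1.0]]
contact_force: [0.5, 0.5, -0.7]
gripper_width: 49.9
grasp_force: 25.0
```

Emit:
servo_tool(
  rows=[
    [[0.4,0,0,0.06,0,0,0],[0.4,0,0,0.04,0,0,0],[0.4,0,0,0,0,0,0],[0.4,0,0,0,0,0,0]],
  ],
)

```text
time_s: 56.82
position: [469.4, 136.1, 263.3]
tcp_rot: [[0.115, 0.993, 0.0], [0.993, -0.115, 0.0], [0.0, 0.0, -1.0]]
contact_force: [0.5, -0.2, -0.7]
gripper_width: 49.9
grasp_force: 25.0
```

Emit:
servo_tool(
  rows=[
    [[0.4,0,0,0.04,0,0,0],[0.4,0,0,0.03,0,0,0],[0.4,0,0,0,0,0,0],[0.4,0,0,0,0,0,0]],
  ],
)

```text
time_s: 57.32
position: [469.4, 136.1, 261.1]
tcp_rot: [[0.115, 0.993, 0.0], [0.993, -0.115, 0.0], [0.0, 0.0, -1.0]]
contact_force: [-0.1, 0.2, 0.2]
gripper_width: 50.2
grasp_force: 25.0
```

Force is now about zero, so the bottle is seated. I'll release, rise, and back off to check.

Emit:
servo_tool(
  rows=[
    [[1,0,0,0,0,0,0],[1,0,0,0,0,0,0],[1,0,0,0,0,0,0],[1,0,0,-0.2,0,0,0],[1,0,0,-0.7,0,0,0],[1,0,0,-0.9,0,0,0],[1,0,0,-1,0,0,0],[1,0,0,-1,0,0,0]],
  ],
)

```text
time_s: 58.32
position: [469.2, 136.1, 376.4]
tcp_rot: [[0.115, 0.993, 0.001], [0.993, -0.115, 0.0], [0.0, 0.001, -1.0]]
contact_force: [0.7, -0.5, -0.6]
gripper_width: 88.0
grasp_force: 0.0
```

Emit:
servo_tool(
  rows=[
    [[1,0,-0.9,-0.8,0,0,0],[1,0.5,-0.4,-0.8,0,0,0],[1,0.5,0,0,0,0,0],[1,0,0,0,0,0,0],[1,0,0,0,0,0,0]],
  ],
)

```text
time_s: 58.95
position: [434.4, 170.3, 421.2]
tcp_rot: [[0.115, 0.993, -0.003], [0.993, -0.115, -0.001], [-0.001, -0.003, -1.0]]
contact_force: [-0.0, -0.8, 0.9]
gripper_width: 87.7
grasp_force: 0.0
```

```bash
python3 - <<'E'
from h import *
p,s=wrist(); I=p["img"].copy(); print(s["position"],s["gripper_width"])
for k,xy in dict(dark_bottle=(467,133),white_bottle=(479,219)).items():
    for o in outline_of(p,k)[:2]: print(k,fit([p],[o["mask"]],k,xy),o["rect"])
for k in("yellow_toner","red_toner"): print(k,[at(p,b["centre"],4).round(1) for b in spot_point(p,k)[:1]])
t=snapshot("top"); o=outline_of(t,"blue_toner")
for a in o[:1]: print("blue",fit([t],[a["mask"]],"blue_toner",(434,-88),6))
cv2.imwrite("pics/w10.png",I)
E
```

```text
[434.41759984 170.34231906 421.18666664] 87.72425561813789
dark_bottle (array([467., 133.]), np.float64(0.0)) [437.0, 88.8, 568.4, 153.2]
dark_bottle (array([466.8, 134.4]), np.float64(0.924)) [319.6, 165.8, 381.7, 247.4]
white_bottle (array([478.5, 220.7]), np.float64(0.914)) [325.1, 103.8, 388.7, 165.2]
white_bottle (array([513.1, 238.2]), np.float64(0.134)) [301.6, 85.5, 416.6, 227.9]
yellow_toner [array([514. ,  83.5,   4. ])]
red_toner [array([534.7, 245.8,   4. ])]
blue (array([437.5, -89.8]), np.float64(0.89))
```

View pics/w10.png

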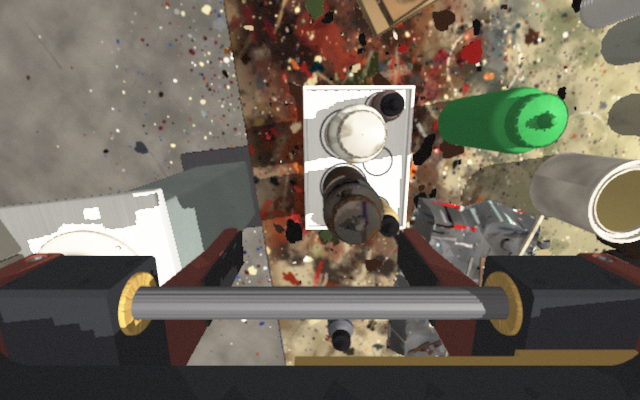

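The view matches the first one. The dark fit is (466.8,134.4) against (467,133.4) at the start, and the white fit is (478.5,220.7) against (478.9,219.8). The yellow and red toners are in place, the blue ring at (377,162) is empty, and nothing touches the robot.

```bash
python3 -c "
from bench import *
print(hand_in())"
```

```text
the job is handed in; nothing more can be done
None
```

The job is handed in with no verdict returned: by camera the blue toner stands within about 3 mm of the disc's centre, both tall bottles are back within about 2 mm of where they stood, and the yellow and red toners show no real shift.

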